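Show the red lamp to the bench camera in an inspection mirror

TASK

Lift the inspection mirror out of its blue moulded nest by the yellow handle and hold it upright over the cross on the grey plate, the middle of the glass level with the small camera's lens. Turn it so that the camera, looking straight at the glass, sees the red lamp reflected in the middle of it, and finish while still holding the mirror there, steady and in the air. Do not knock the camera or the lamps, and leave the spool and the parts box alone.

Things in the scene. Friction and masses are not known exactly. Their poses are not given: they have to be found in the camera images.
- mirror: inspection mirror (loose, about 110 g) that starts upright in the nest. Silvery glass in a black frame 60 mm wide (its y), 56 mm tall (its z) and 8 mm thick (its x); a yellow block handle, 14 mm thick (x) by 28 mm wide (y) by 50 mm tall, stands on its upper edge. Origin: middle of the glass face; x points straight out of the reflecting face, z up to the handle. At the start the glass faces roughly away from the robot. The back is black and does not reflect
- mirror_grip (a point): centre of the mirror's yellow handle, 53 mm above the middle of the glass and 4 mm behind its face; axes as the mirror's. The handle is flat-sided, 14 mm across along x
- nest: blue moulded block, fixed, 56 x 106 x 37 mm tall, with an open upright cavity 12.5 mm (x) by 64.5 mm (y) and 22 mm deep in which the lower part of the mirror stands loosely. Origin: centre of its underside, z up. The mirror comes out straight upwards
- bench: fixed grey round plate, 336 mm across and 12 mm thick, with a white spot and black cross at its middle and a small black camera on a post at its edge; the camera's top is 118 mm above the table. Origin: under the cross, on the table; x points from the cross towards the camera, z up. The camera looks level along -x over the cross
- sight_point (a point): the point 95 mm above the table, straight above the cross, on the camera's line of sight: the middle of the mirror glass belongs here
- lens (a point): front of the camera's lens, 140 mm from the sight point at the same height
- red_lens (a point): centre of the red lamp's coloured lens, 140 mm from the sight point at the same height as the camera's lens
- lamp_red: round indicator lamp fixed on the grey plate: grey column 22 mm across with a coloured lens on top, 30 mm across and 30 mm tall; its top 110 mm above the table. Red lens; the lamp to be shown. Origin: centre of its foot. The three lamps stand on the plate at different places around the cross and swap places
- lamp_yellow: round indicator lamp fixed on the grey plate: grey column 22 mm across with a coloured lens on top, 30 mm across and 30 mm tall; its top 110 mm above the table. Yellow lens; not wanted. Origin: centre of its foot
- lamp_blue: round indicator lamp fixed on the grey plate: grey column 22 mm across with a coloured lens on top, 30 mm across and 30 mm tall; its top 110 mm above the table. Blue lens; not wanted. Origin: centre of its foot
- spool: bystander: orange spool, 56 mm across and 42 mm tall, loose on the table. Origin: centre of its underside
- parts_box: bystander: red box with a white lid, 70 x 50 x 33 mm, loose on the table. Origin: centre of its underside
Things that resemble listed ones, but are neither listed nor needed, are in the scene too. Of the things that look like the mirror, the largest one is meant. What is shaped like the nest but purple is not meant.

How it is judged:
On the way:
1. the mirror is lifted clear of the nest in the fingers (z of mirror in the frame of nest above 0.08 m and contact force between the fingers and mirror above 0.5 N), for 0.2 s.
At the end, for the whole second after the job is handed in: The mirror is held still in the fingers, clear of bench and nest: the middle of its glass within 15 mm of the sight point along each bench axis, upright within 5 degrees, its glass facing within 5 degrees of half-way between the directions to the lens and the red lamp (x of mirror in the frame of bench between -0.015 and 0.015 m and y of mirror in the frame of bench between -0.015 and 0.015 m and z of mirror in the frame of bench between 0.08 and 0.11 m and angle between mirror's own z axis and vertical below 0.09 rad and ((x of red_lens in the frame of bench between 0.058 and 0.082 m and angle between the x axis of mirror and the x axis of bench, either way round between 0.4336 and 0.6136 rad) or (x of red_lens in the frame of bench between 0.0123 and 0.0363 m and angle between the x axis of mirror and the x axis of bench, either way round between 0.6081 and 0.7881 rad) or (x of red_lens in the frame of bench between -0.0482 and -0.0242 m and angle between the x axis of mirror and the x axis of bench, either way round between 0.8263 and 1.0063 rad)) and x of each of lens, red_lens in the frame of mirror above 0.03 m and contact force between the fingers and mirror above 1 N and contact force between mirror and bench below 0.1 N and contact force between mirror and nest below 0.1 N and linear speed of mirror below 0.03 m/s and angular speed of mirror below 0.2 rad/s); the arm keeps its last pose, push and grip.
It fails at once if the sight bench or its camera was knocked (contact force between anything else and bench above 3 N).
It fails at once if a lamp was knocked (contact force between anything else and lamp_red above 3 N or contact force between anything else and lamp_yellow above 3 N or contact force between anything else and lamp_blue above 3 N).
It fails at once if the spool or the parts box was disturbed (distance of any of spool, parts_box from where it was at the start of the episode above 0.02 m).
It also fails if it takes over 35 s, if anything falls off the work surface, if the arm or the gripper's body presses on something with over 40 N, if the wrist force passes 120 N, or if a joint passes its speed limit or range.

ROBOT

A 6-joint arm with a two-finger parallel gripper is mounted at the origin on the work surface. World frame = base frame: x ahead of the robot, y to its left, z up, the work surface at z = 0. Lengths are in m, angles in rad, forces in N, time in s.
With the tool pointing down it reaches from about 0.3 to 0.775 m from the base axis. Payload 14.6 kg.
Tool frame: the origin (TCP) lies on the centre line of the jaws, within the pads' length; the fingertips stand 11 mm ahead of it and the grasp point (between the pads) lies 8 mm behind it; y points along the fingers, x is the direction in which the jaws open and shut, and the axes are right-handed (so a half turn about y gives the same grasp; the last joint's range is limited). The gripper opens to 94 mm and grips with 3 to 60 N. Pads are 16 mm wide; open, the fingers measure 119 mm over their backs; the gripper's body (75 mm by 177 mm) begins 78 mm behind the grasp point.
Start: joints at [1.079, 0.3, 1.521, -0, 1.321, -0.067], TCP at [0.227, 0.501, 0.216] pointing down, gripper open.
Joint ranges: [-3.03, 3.03], [-0.79, 2.21], [0.23, 2.52], [-1.04, 4.18], [0, 3.07], [-2.55, 2.55]. Speed limits (rad/s): [2.22, 2.22, 2.57, 3.14, 3.14, 3.14].

INTERFACE

Orientations are given as [roll, pitch, yaw] about the fixed x, y, z axes, in that order (R = Rz(yaw) Ry(pitch) Rx(roll)).
In Python, from station import ctrl, imaging gives the robot as it stands. The module is installed in compiled form; this text tells all that it offers.
- The arm moves only by the tool apply_moves, never from a script. Its argument "deltas" is a list of rows, each an object with "dp": the shift along the tool's x, y, z in m, a list of three; "roll": the turn about the tool's y in rad; "grip": the closure, from -1 (fully open) to 1 (shut). In form: [{"dp": [tx, ty, tz], "roll": roll, "grip": grip}, ...]. A call has 1 to 10 rows; each row shifts and turns the commanded pose from where the row before left it, along the tool's axes as they then stand; what a row does not reach is not made up. A row lasts 1/8 s, in which the tool goes at most 62.5 mm and 10.7 degrees, less where a joint would pass 70% of its speed; a pose out of reach is approached as far as the arm can. A call with a gripper value outside its range is refused whole. The fingers move at their own pace and stop on an object; "newtons" is the grip in N (left out, the last holds). Time passes only in rows, so rows that do not move let the fingers close. It gives the time, the measured TCP pose, the force and the opening at its end, in the units of the state.
- ctrl.get_obs(): the state, without advancing time (a new reading comes with each control period).
- imaging.camera(name): name is "scene" or "top" or "wrist"; returns the picture (420x560x3 uint8, blue, green, red); there is no depth.
- imaging.camera_info(name): a dict with "K" (3x3 intrinsics, pixels), "world_from_camera" (4x4, takes a point from camera to world coordinates). Camera axes: x right, y down, z forward; pixel columns grow to the right and rows downward; lengths in m; the calibration is good to about 2 mm. A picture is of the moment at which its call begins: read the wrist's pose just before it. camera_info takes no time and is no camera call; for the wrist camera it gives the pose at the moment of the call.
- ctrl.hand_in(): hands the job in, once; it reports no verdict.
The state is a dict: "time_s": time; "qpos": joint angles; "joint_vel": joint speeds; "tau": joint torques, N m; "ee_pos": TCP position; "eef_rot": TCP orientation; "force": force on the tool from outside, world axes, zero at the start; "moment": the same for the moment, N m; "grip_width": finger opening in m.
Only numpy, scipy, OpenCV 4.12 (cv2) and the standard library are available. Lean on these libraries where they do the work, as an engineer would, in place of code of your own. Each camera call takes 0.05 s, during which the arm holds its last target. There are 200 camera calls.

## Working session

There is one attempt and no reset: what is moved stays moved. The work goes in short steps, Python scripts to look and compute and a tool call to move; the robot and the scene stay as the last step left them, time stands still between calls to the robot, and variables do not carry over. Pictures are saved under pics/ and viewed, about 8 in all and at most 12, crops included, and the job is handed in when it is done.

Besides the shell and the picture viewer there is one more tool, called after "Call:" as name([rows], argument=value, ...), one row to a line, values as JSON. apply_moves: Moves the arm, as the interface text tells. Its arguments: {"type":"object","properties":{"deltas":{"type":"array"},"newtons":{"type":"number"}},"required":["deltas"]}

```bash
mkdir -p pics
python3 - <<'E'
from station import ctrl, imaging
import cv2
print(ctrl.get_obs())
for n in ("scene","top"):
    im=imaging.camera(n); cv2.imwrite(f"pics/{n}0.png",im)
    i=imaging.camera_info(n); print(n,i["K"],i["world_from_camera"])
E
```

```text
{'time_s': 0.0, 'qpos': array([ 1.07941640e+00,  3.00412389e-01,  1.52161651e+00,  2.01824387e-06,
        1.32071110e+00, -6.66076337e-02]), 'joint_vel': array([-1.72889846e-03,  5.63025588e-05, -6.15909738e-04, -1.47639706e-06,
        1.33258957e-03, -8.63769921e-05]), 'tau': array([-3.44643711e-03, -5.31796467e+01, -3.52734804e+01,  7.07520708e-02,
        2.43296177e-02, -1.45466074e-04]), 'ee_pos': array([0.22654187, 0.50088384, 0.21590355]), 'eef_rot': array([-1.57071801e+00,  1.14466630e-03,  1.14602358e+00]), 'force': array([-0.64103628,  1.23898138, -0.79894033]), 'moment': array([ 0.04074437,  0.01364938, -0.01095656]), 'grip_width': 0.09371739392201184}
scene [[445.89630041   0.         280.42154543]
 [  0.         445.89630041 206.25377954]
 [  0.           0.           1.        ]] [[ 0.56286013  0.64614054 -0.5154521   1.14919358]
 [ 0.82648446 -0.4479497   0.3409758  -0.48234762]
 [-0.01057832 -0.61793484 -0.78615815  0.97271301]
 [ 0.          0.          0.          1.        ]]
top [[540.26186054   0.         284.20173144]
 [  0.         540.26186054 214.25977424]
 [  0.           0.           1.        ]] [[-0.01839397 -0.99638819  0.08289893  0.46092178]
 [-0.99976052  0.01734619 -0.01334178 -0.110932  ]
 [ 0.01185561 -0.08312449 -0.99646865  1.46784991]
 [ 0.          0.          0.          1.        ]]
```

View pics/scene0.png

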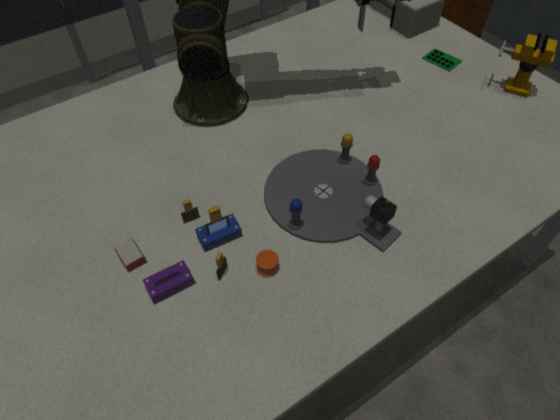

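View pics/top0.png

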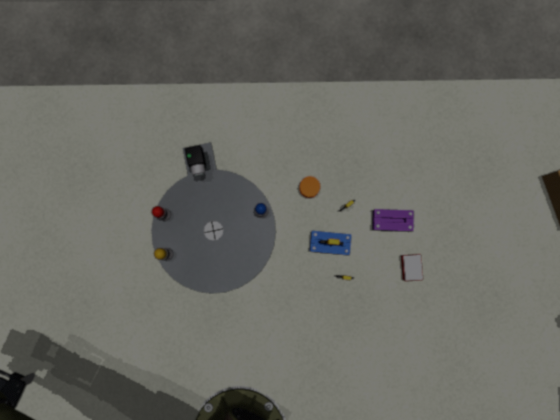

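Candidates in the top view: (333,242) stands in the blue nest; (348,205) and (344,277) are smaller and loose on the table. The first fits: it is the largest and it is in the blue nest. I'll measure and check it in an enlarged crop.

```bash
cat > h.py <<'E'
import numpy as np, cv2
from station import ctrl, imaging
def ray(n,uv,info=None):
    i=info or imaging.camera_info(n); T=np.array(i["world_from_camera"]); d=np.linalg.inv(i["K"])@[uv[0],uv[1],1]
    return T[:3,3],T[:3,:3]@d
def plane(n,uv,z,info=None):
    o,d=ray(n,uv,info); return o+d*(z-o[2])/d[2]
def tri(a,b):
    A=[];y=[]
    for n,uv in (a,b):
        o,d=ray(n,uv); d=d/np.linalg.norm(d); P=np.eye(3)-np.outer(d,d); A.append(P); y.append(P@o)
    return np.linalg.lstsq(np.vstack(A),np.hstack(y),rcond=None)[0]
def blobs(im,lo,hi,amin=8):
    h=cv2.cvtColor(im,cv2.COLOR_BGR2HSV); m=cv2.inRange(h,np.array(lo),np.array(hi))
    n,l,s,c=cv2.connectedComponentsWithStats(m)
    return [(c[i].round(1),s[i,4],m*(l==i).astype(np.uint8)) for i in range(1,n) if s[i,4]>=amin]
E
python3 - <<'E'
from h import *
R={'red':((0,150,60),(6,255,255)),'orange':((7,150,60),(17,255,255)),'yellow':((18,120,60),(32,255,255)),'blue':((100,120,40),(125,255,255))}
ims={n:cv2.imread(f"pics/{n}0.png") for n in("scene","top")}
for n in ims:
    for k,(a,b) in R.items():
        for c,s,m in blobs(ims[n],a,b):
            r=cv2.minAreaRect(cv2.findNonZero(m)); print(n,k,c,s,[np.round(v,1) for v in r], plane(n,c,.095)[:2].round(3),plane(n,c,.037)[:2].round(3))
a=cv2.resize(ims['top'][190:290,300:420],None,fx=4,fy=4,interpolation=2)
b=cv2.resize(ims['top'][140:240,140:280],None,fx=4,fy=4,interpolation=2)[:, :320]
c=cv2.resize(ims['scene'][180:290,170:290],None,fx=3.6,fy=3.6,interpolation=2)[:380,:]
W=np.zeros((600,800,3),np.uint8)
W[:400,:480]=a; W[:400,480:800]=b
c=cv2.resize(ims['scene'][195:250,175:255],None,fx=3.6,fy=3.6,interpolation=2); W[400:598,:288]=c
d=cv2.resize(ims['scene'][145:200,300:410],None,fx=3.6,fy=3.6,interpolation=2); W[400:598,300:696]=d
cv2.imwrite('pics/crop1.png',np.clip(W*1.7,0,255).astype(np.uint8))
E
```

```text
scene red [374.2 160. ] 68 [array([374.4, 160.3]), array([9.8, 8.5]), np.float64(63.4)] [0.587 0.198] [0.55  0.243]
scene orange [266.7 262. ] 431 [array([266.5, 263. ]), array([26., 21.]), np.float64(90.0)] [ 0.69  -0.218] [ 0.659 -0.201]
scene yellow [530.1  41.1] 148 [array([529.7,  43.1]), array([10.2, 18.7]), np.float64(14.0)] [0.464 1.029] [0.419 1.129]
scene yellow [550.5  48.9] 201 [array([549.9,  50. ]), array([10.9, 23.3]), np.float64(14.0)] [0.534 1.045] [0.494 1.146]
scene yellow [517.8  49. ] 76 [array([517.7,  49.6]), array([ 7. , 11.9]), np.float64(14.0)] [0.471 0.954] [0.426 1.049]
scene yellow [532.9  53.3] 89 [array([530.5,  53. ]), array([ 8., 17.]), np.float64(90.0)] [0.516 0.974] [0.474 1.07 ]
scene yellow [517.3  87.1] 210 [array([517.5,  86.1]), array([25.7, 14.3]), np.float64(14.7)] [0.604 0.778] [0.568 0.861]
scene yellow [346.9 138.9] 82 [array([347. , 139.5]), array([11.,  8.]), np.float64(90.0)] [0.48 0.19] [0.436 0.234]
scene yellow [186.6 204.1] 41 [array([186.5, 205. ]), array([10.,  7.]), np.float64(90.0)] [ 0.433 -0.292] [ 0.386 -0.28 ]
scene yellow [
[... 851 characters left out ...]
  203.5] 28 [array([349.2, 203.3]), array([3.1, 8.9]), np.float64(56.3)] [ 0.6   -0.296] [ 0.606 -0.303]
top yellow [333.4 241.5] 55 [array([333.5, 241.4]), array([11.3,  4.8]), np.float64(8.1)] [ 0.503 -0.253] [ 0.505 -0.259]
top yellow [159.2 253.2] 95 [array([159., 253.]), array([10., 10.]), np.float64(90.0)] [0.482 0.188] [0.483 0.201]
top yellow [346.5 277.3] 27 [array([346.5, 277.5]), array([3., 7.]), np.float64(90.0)] [ 0.412 -0.284] [ 0.41  -0.291]
top blue [260.4 208.4] 91 [array([260.5, 208.5]), array([9.9, 9.9]), np.float64(45.0)] [ 0.591 -0.069] [ 0.597 -0.067]
top blue [329.3 242.8] 617 [array([329.9, 242.6]), array([39.3, 20.2]), np.float64(5.2)] [ 0.5   -0.243] [ 0.502 -0.248]
```

View pics/crop1.png

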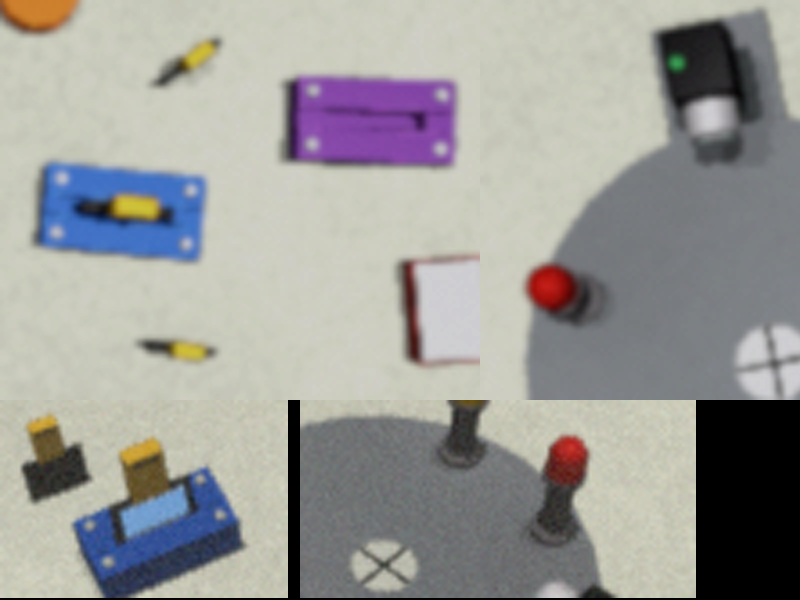

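The crop confirms it: the large mirror in the blue nest has its glass facing the scene camera (+x), and the two loose ones are small. The red lamp and the cross are clear.

Run:
```python
from h import *
S=cv2.imread("pics/scene0.png");T=cv2.imread("pics/top0.png")
L={}
for k,a,b in(('red',(374.2,160),(156.8,211.3)),('yel',(346.9,138.9),(159.2,253.2)),('blu',(295.7,205),(260.4,208.4)),('handle',(213.6,205),(333.4,241.5))):
    L[k]=tri(('scene',a),('top',b)); print(k,L[k].round(4))
# white spot: local bright threshold
for n,im,(x,y) in(('scene',S,(323,191)),('top',T,(213,231))):
    g=cv2.cvtColor(im,6)[y-16:y+16,x-16:x+16]; m=(g>np.median(g)+35).astype(np.uint8); p=cv2.findNonZero(m); (cx,cy),r=cv2.minEnclosingCircle(p); bb=cv2.boundingRect(p)
    c=(x-16+bb[0]+(bb[2]-1)/2,y-16+bb[1]+(bb[3]-1)/2); print(n,'spot',c,bb,plane(n,c,.012).round(4))
    # plate ellipse
# circle through three lamps
P=np.array([plane('top',b,.1)[:2] for b in((156.8,211.3),(159.2,253.2),(260.4,208.4))])
P2=np.array([L[k][:2] for k in('red','yel','blu')])
for Q in(P,P2):
    s=np.linalg.lstsq(np.c_[2*Q,np.ones(3)],(Q**2).sum(1),rcond=None)[0]; print('circ',s[:2].round(4),np.sqrt(s[2]+s[:2]@s[:2]))
# snout (white) in top
h=cv2.cvtColor(T,40)
g=cv2.cvtColor(T,6)[140:190,175:225]; hs=h[140:190,175:225]
m=((g>125)&(hs[...,1]<25)).astype(np.uint8); n,l,s,c=cv2.connectedComponentsWithStats(m)
for i in range(1,n):
    if s[i,4]>15: print('snout',c[i]+[175,140],s[i],plane('top',c[i]+[175,140],.1).round(4))
m=(g<45).astype(np.uint8); n,l,s,c=cv2.connectedComponentsWithStats(m)
for i in range(1,n):
    if s[i,4]>30: print('cam body',c[i]+[175,140],s[i],plane('top',c[i]+[175,140],.112).round(4),cv2.minAreaRect(cv2.findNonZero((l==i).astype(np.uint8))))
print('handle top',plane('top',(333.4,241.5),.121).round(4))
nb=[]
for uv in((317,214),(0,0)):pass
for e in((62,178),(191,190),(56,232),(187,243)):
    nb.append(plane('top',(300+e[0]/4-.4,190+e[1]/4-.4),.037)[:2])
nb=np.array(nb); print('nest bolts',nb.round(4),nb.mean(0).round(4)); v=(nb[0]-nb[1])+(nb[2]-nb[3]); print('nest y yaw deg',np.degrees(np.arctan2(v[1],v[0]))-90)
```

```text
red [0.5885 0.1946 0.0982]
yel [0.4819 0.1881 0.0971]
blu [ 0.5916 -0.0683  0.0945]
handle [ 0.5027 -0.2485  0.132 ]
scene spot (323.0, 190.5) (8, 10, 17, 12) [0.541  0.0646 0.012 ]
top spot (213.0, 230.0) (8, 7, 17, 17) [0.5428 0.0621 0.012 ]
circ [0.5423 0.0617] 0.13944736248574424
circ [0.543  0.0626] 0.1396058364129794
cam body [196.76942356 156.66666667] [ 10   5  25  26 399] [0.7241 0.0899 0.112 ] ((21.846155166625977, 18.73076820373535), (26.083446502685547, 21.376659393310547), 78.69007110595703)
cam body [200.11904762 177.16666667] [20 34 10  6 42] [0.6715 0.0818 0.112 ] ((24.5, 36.5), (5.0, 9.0), 90.0)
handle top [ 0.5027 -0.2504  0.121 ]
nest bolts [[ 0.5258 -0.211 ]
 [ 0.5163 -0.2964]
 [ 0.4901 -0.2062]
 [ 0.4813 -0.2928]] [ 0.5033 -0.2516]
nest y yaw deg -6.0821550344742406
```

Call:
apply_moves([
  {"dp":[0,0,0],"roll":0.181,"grip":-1},
  {"dp":[0,0,0],"roll":0.181,"grip":-1},
  {"dp":[0,0,0],"roll":0.181,"grip":-1},
  {"dp":[0,0,0],"roll":0.181,"grip":-1},
  {"dp":[0,0,0],"roll":0.181,"grip":-1},
  {"dp":[0,0,0],"roll":0.181,"grip":-1},
  {"dp":[0,0,0],"roll":0.181,"grip":-1},
  {"dp":[0.02,0,-0.04],"roll":0,"grip":-1},
  {"dp":[0.02,0,-0.04],"roll":0,"grip":-1},
  {"dp":[0.02,0,-0.04],"roll":0,"grip":-1},
])

```text
time_s: 1.35
ee_pos: [0.2719, 0.3734, 0.2161]
eef_rot: [-1.571, 0.0, -0.121]
force: [0.5, 1.2, -0.6]
grip_width: 0.0939
```

Call:
apply_moves([
  {"dp":[0.02,0,-0.04],"roll":0,"grip":-1},
  {"dp":[0.02,0,-0.04],"roll":0,"grip":-1},
  {"dp":[0.02,0,-0.04],"roll":0,"grip":-1},
  {"dp":[0.02,0,-0.04],"roll":0,"grip":-1},
  {"dp":[0.02,0,-0.04],"roll":0,"grip":-1},
  {"dp":[0.02,0,-0.04],"roll":0,"grip":-1},
  {"dp":[0.02,0,-0.04],"roll":0,"grip":-1},
  {"dp":[0.02,0,-0.04],"roll":0,"grip":-1},
  {"dp":[0.02,0,-0.04],"roll":0,"grip":-1},
  {"dp":[0.02,0,-0.04],"roll":0,"grip":-1},
])

```text
time_s: 2.6
ee_pos: [0.4222, -0.048, 0.2163]
eef_rot: [-1.571, 0.0, -0.121]
force: [-0.1, 0.2, -0.6]
grip_width: 0.094
```

Call:
apply_moves([
  {"dp":[0.02,0,-0.04],"roll":0,"grip":-1},
  {"dp":[0.02,0,-0.04],"roll":0,"grip":-1},
  {"dp":[0.02,0,-0.04],"roll":0,"grip":-1},
  {"dp":[0.02,0,-0.04],"roll":0,"grip":-1},
  {"dp":[0.02,0,-0.04],"roll":0,"grip":-1},
  {"dp":[0,0,0],"roll":0,"grip":-1},
])

```text
time_s: 3.35
ee_pos: [0.4971, -0.2591, 0.2154]
eef_rot: [-1.57, 0.001, -0.123]
force: [-0.9, 0.0, 0.1]
grip_width: 0.0943
```

Run:
```python
from h import *
i=imaging.camera_info('wrist'); o=ctrl.get_obs(); im=imaging.camera('wrist'); cv2.imwrite('pics/w1.png',im); np.savez('w1.npz',**i)
print(o['ee_pos'],o['eef_rot'],o['force'],o['qpos'].round(3)); print(i)
for c,s,m in blobs(im,(18,120,40),(32,255,255),30):
    r=cv2.minAreaRect(cv2.findNonZero(m)); print(c,s,r,plane('wrist',c,.121,i).round(4))
```

```text
[ 0.49708185 -0.2591005   0.21536281] [-1.57033950e+00  1.40280365e-03 -1.23489725e-01] [-0.91231623  0.01806921  0.0724972 ] [-0.546  0.325  1.491 -0.     1.327 -0.422]
{'K': array([[375.15483049,   0.        , 278.6520761 ],
       [  0.        , 375.15483049, 202.50478872],
       [  0.        ,   0.        ,   1.        ]]), 'world_from_camera': array([[ 0.99244136, -0.11811841, -0.03328958,  0.50522206],
       [-0.12271503, -0.95758916, -0.26069909, -0.18320712],
       [-0.00108438,  0.26281369, -0.96484599,  0.38438017],
       [ 0.        ,  0.        ,  0.        ,  1.        ]])}
[286.7 190.3] 839 ((287.0, 189.5), (47.0, 18.0), 90.0) [ 0.503 -0.246  0.121]
[406.  222.3] 295 ((402.2965393066406, 218.45858764648438), (36.789146423339844, 12.124641418457031), 48.36646270751953) [ 0.5875 -0.2809  0.121 ]
[189.1 228.9] 413 ((189.0, 230.5), (33.0, 20.0), 90.0) [ 0.4277 -0.2664  0.121 ]
[ 42.2 360.3] 1463 ((46.456363677978516, 358.4910888671875), (39.077266693115234, 78.88932037353516), 11.560132026672363) [ 0.2866 -0.3641  0.121 ]
[516.4 363.2] 1337 ((511.28717041015625, 358.2761535644531), (78.68844604492188, 39.194297790527344), 80.13418579101562) [ 0.6735 -0.4144  0.121 ]
[541.2 418. ] 106 ((541.0, 418.0), (2.0, 36.0), 90.0) [ 0.6971 -0.4731  0.121 ]
```

View pics/w1.png

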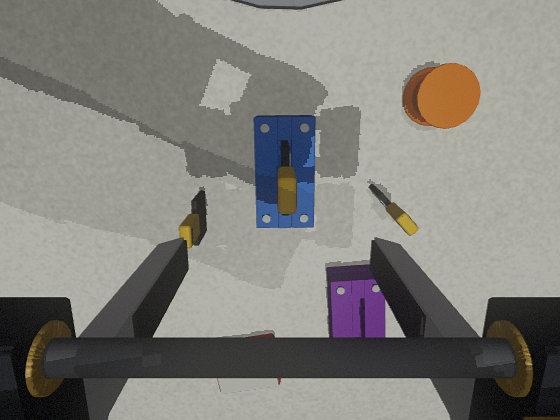

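The big mirror's handle is straight ahead at (287,199), with its flanks parallel to the jaws' sides. The loose mirrors at (195,215) and (395,205) stay outside fingers that are half closed. Descending.

Call:
apply_moves([
  {"dp":[0.005,0,0.009],"roll":0,"grip":0},
  {"dp":[0,0,0],"roll":0,"grip":0},
  {"dp":[0,0.03,0],"roll":0,"grip":0},
  {"dp":[0,0.03,0],"roll":0,"grip":0},
  {"dp":[0,0.03,0],"roll":0,"grip":0},
  {"dp":[0,0.02,0],"roll":0,"grip":0},
  {"dp":[0,0.015,0],"roll":0,"grip":0},
  {"dp":[0,0,0],"roll":0,"grip":0},
], newtons=30)

```text
time_s: 4.4
ee_pos: [0.503, -0.2482, 0.0909]
eef_rot: [-1.57, 0.001, -0.12]
force: [0.2, 0.1, 1.1]
grip_width: 0.0469
```

Run:
```python
from h import *
im=imaging.camera('wrist'); cv2.imwrite('pics/w2.png',im)
```

```text
(no output)
```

View pics/w2.png

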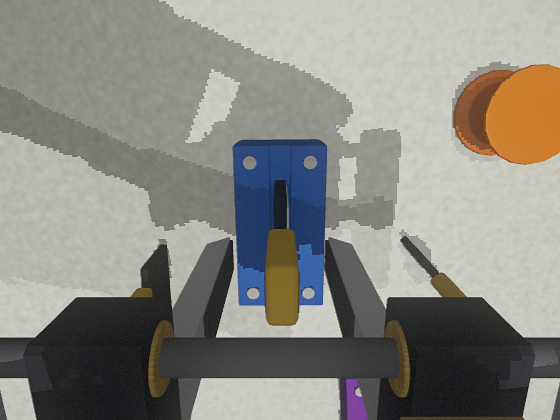

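The handle (282,275) is centred between the pads (232 and 327). Closing.

Call:
apply_moves([
  {"dp":[0,0,0],"roll":0,"grip":0.5},
  {"dp":[0,0,0],"roll":0,"grip":0.7},
  {"dp":[0,0,0],"roll":0,"grip":1},
  {"dp":[0,0,0],"roll":0,"grip":1},
  {"dp":[0,0,0],"roll":0,"grip":1},
  {"dp":[0,0,0],"roll":0,"grip":1},
], newtons=30)

```text
time_s: 5.2
ee_pos: [0.5032, -0.2488, 0.0916]
eef_rot: [-1.571, -0.0, -0.121]
force: [-0.6, 0.8, 2.8]
grip_width: 0.0141
```

Call:
apply_moves([
  {"dp":[0,-0.01,0],"roll":0,"grip":1},
  {"dp":[0,-0.015,0],"roll":0,"grip":1},
  {"dp":[0,-0.02,0],"roll":0,"grip":1},
  {"dp":[0,-0.025,0],"roll":0,"grip":1},
  {"dp":[0,-0.025,0],"roll":0,"grip":1},
  {"dp":[0,-0.025,0],"roll":0,"grip":1},
  {"dp":[0,-0.025,0],"roll":0,"grip":1},
  {"dp":[0,-0.015,0],"roll":0,"grip":1},
  {"dp":[0,0,0],"roll":0,"grip":1},
  {"dp":[0,0,0],"roll":0,"grip":1},
])

```text
time_s: 6.45
ee_pos: [0.5029, -0.2486, 0.2505]
eef_rot: [-1.57, 0.001, -0.121]
force: [-0.1, -0.3, -2.3]
grip_width: 0.0139
```

Run:
```python
from h import *
o=ctrl.get_obs(); print(o['ee_pos'],o['eef_rot'],o['force'],o['grip_width'])
a=imaging.camera('wrist'); b=imaging.camera('scene')
cv2.imwrite('pics/w3.png',a); cv2.imwrite('pics/s3.png',b)
c=cv2.resize(b[120:270,150:300],(420,420),interpolation=2)
cv2.imwrite('pics/m3.png',np.hstack([a[:,90:470],np.clip(c*1.5,0,255).astype(np.uint8)]))
```

```text
[ 0.50291139 -0.2485915   0.25051607] [-1.57025062e+00  1.28747554e-03 -1.20988661e-01] [-0.11982397 -0.3171532  -2.2724549 ] 0.0138790252560892
```

View pics/m3.png

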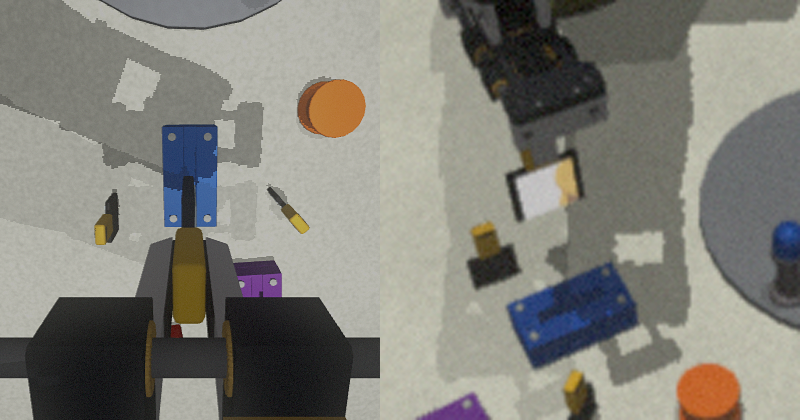

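The mirror is out of the nest, upright and with its glass facing the scene camera. Carrying it high to the cross and turning it there: bench yaw is about 10.7° and red is at +60°, so the target yaw is about 40.7°.

Call:
apply_moves([
  {"dp":[0,0,0.016],"roll":0,"grip":1},
  {"dp":[0,0,0.035],"roll":0,"grip":1},
  {"dp":[0,0,0.035],"roll":0,"grip":1},
  {"dp":[0,0,0.035],"roll":0,"grip":1},
  {"dp":[0,0,0.035],"roll":0,"grip":1},
  {"dp":[0,0,0.035],"roll":0,"grip":1},
  {"dp":[0,0,0.035],"roll":0,"grip":1},
  {"dp":[0,0,0.035],"roll":0,"grip":1},
  {"dp":[0,0,0.035],"roll":0,"grip":1},
  {"dp":[-0.002,0,0.016],"roll":0,"grip":1},
])

```text
time_s: 7.8
ee_pos: [0.5385, 0.0633, 0.2512]
eef_rot: [-1.571, 0.001, -0.119]
force: [-0.4, -0.1, -1.2]
grip_width: 0.0139
```

Call:
apply_moves([
  {"dp":[0,0,0],"roll":-0.12,"grip":1},
  {"dp":[0,0,0],"roll":-0.12,"grip":1},
  {"dp":[0,0,0],"roll":-0.12,"grip":1},
  {"dp":[0,0,0],"roll":-0.12,"grip":1},
  {"dp":[0,0,0],"roll":-0.12,"grip":1},
  {"dp":[0,0,0],"roll":-0.12,"grip":1},
  {"dp":[0,0,0],"roll":-0.111,"grip":1},
  {"dp":[0,0,0],"roll":0,"grip":1},
  {"dp":[0,0,0],"roll":0,"grip":1},
])

```text
time_s: 8.93
ee_pos: [0.5387, 0.0612, 0.2514]
eef_rot: [-1.571, 0.0, 0.707]
force: [0.2, -0.2, -1.7]
grip_width: 0.0138
```

Run:
```python
from h import *
o=ctrl.get_obs(); print(o['ee_pos'],o['eef_rot'],o['force'],o['grip_width'])
```

```text
[0.53871775 0.0611888  0.25137136] [-1.57069473e+00  1.55303486e-04  7.07411900e-01] [ 0.16006187 -0.1835494  -1.70220168] 0.013840222026285027
```

Call:
apply_moves([
  {"dp":[0,0.01,0],"roll":0,"grip":1},
  {"dp":[0,0.02,0],"roll":0,"grip":1},
  {"dp":[0,0.02,0],"roll":0,"grip":1},
  {"dp":[0,0.02,0],"roll":0,"grip":1},
  {"dp":[0,0.02,0],"roll":0,"grip":1},
  {"dp":[0,0.01,0],"roll":0,"grip":1},
  {"dp":[0,0.007,0],"roll":0,"grip":1},
  {"dp":[0,0,0],"roll":0,"grip":1},
  {"dp":[0,0,0],"roll":0,"grip":1},
])

```text
time_s: 10.05
ee_pos: [0.5391, 0.0612, 0.145]
eef_rot: [-1.571, -0.001, 0.71]
force: [0.5, 0.0, -1.4]
grip_width: 0.0138
```

Run:
```python
from h import *
o=ctrl.get_obs(); print(o['ee_pos'],o['eef_rot'],o['force'],o['grip_width'])
a=imaging.camera('scene'); b=imaging.camera('wrist'); t=imaging.camera('top')
for n,i in(('s4',a),('w4',b),('t4',t)): cv2.imwrite(f'pics/{n}.png',i)
u=cv2.resize(a[110:230,270:410],(490,420),interpolation=2)
cv2.imwrite('pics/m4.png',np.hstack([np.clip(u*1.5,0,255).astype(np.uint8),b[:,125:435]]))
# expected glass centre/corners in scene pixels
i=imaging.camera_info('scene'); T=np.linalg.inv(i['world_from_camera']); K=np.array(i['K'])
c=np.array([.5425,.0625,.095]); y=np.radians(40.6)
for s,h in((0,0),(30,28),(-30,28),(-30,-28),(30,-28)):
    p=c+np.array([-np.sin(y)*s,np.cos(y)*s,h])/1000; q=K@(T[:3,:3]@p+T[:3,3]); q=q[:2]/q[2]; print((s,h),q.round(1),((q-[270,110])*3.5).round())
```

```text
[0.53914168 0.06121253 0.14501379] [-1.57139268e+00 -7.69677218e-04  7.09887143e-01] [ 0.46019145  0.01407582 -1.37743014] 0.013826391968595945
(0, 0) [324.7 171.1] [192. 214.]
(30, 28) [327.7 155.9] [202. 161.]
(-30, 28) [323.1 172. ] [186. 217.]
(-30, -28) [321.8 186.2] [181. 267.]
(30, -28) [326.2 170.2] [197. 211.]
```

View pics/m4.png

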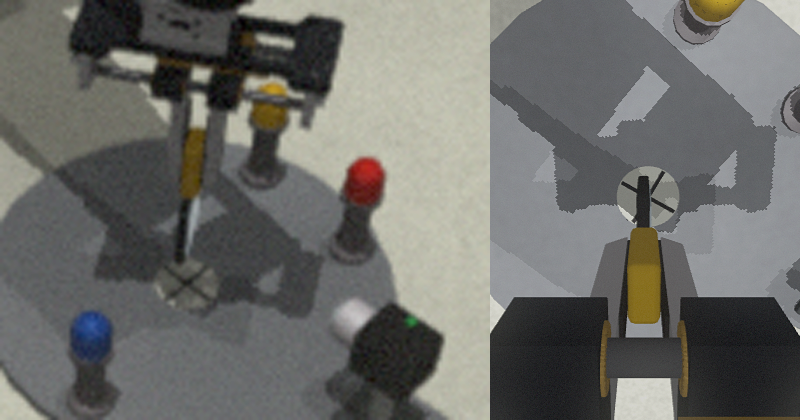

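The mirror stands over the cross. Its lower near corner is seen at crop (181,262), predicted (181,267). The handle outline in the wrist view is unchanged since the grasp, so it hasn't slipped. The lamp spacings of 45° and 140° match the bench layout. Handing in.

```bash
python3 -c "
from station import ctrl
o=ctrl.get_obs(); print(o['ee_pos'],o['eef_rot'],abs(o['joint_vel']).max(),o['grip_width']); print(ctrl.hand_in())"
```

```text
[0.53901965 0.06123464 0.14486383] [-1.57125058e+00 -5.50291257e-04  7.10075432e-01] 0.002907496938329387 0.013734304657353634
the job is handed in; nothing more can be done
None
```

I lifted the large mirror out of the blue nest by its handle with a 30 N grip and carried it over the bench. It is now held upright over the cross at a yaw of about 40.7°, and the job is handed in at about 10 s.

- **Position:** the glass centre works out within a few mm of the sight point, at about 96 mm height against the 95 mm wanted. The near corner in the scene view was within about 2 px of its prediction.
- **Aim:** the cross and the three lamps agree with each other to about 2 mm and 0.5°. They put the bench at about 10.7° and the red lamp at +60°, so the half-way direction is about 40.7°.
- **Grip and steadiness:** the opening is 13.8 mm on the 14 mm handle. There is no slip or tilt in the wrist view, and the arm is still.
- **Disagreement:** the rough direction to the camera body alone gave 8.8° for the bench. I trusted the lamps; using 8.8° instead would change the aim by about 2°, still inside the 5° tolerance.
- **Not checked:** I did not see the reflection from the bench camera's own view.

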